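# Run the powered archive shelving from its desk buttons

## Task

Run the powered archive shelving from the three push-button boxes on the desk: with the fingertips, gently press the oblong bar key fully down (unlock), then the square key fully down (choose aisle), both of which stay down, and then press the round key fully down and keep it held: the program finishes while the fingers are still holding the round key down. Press each key only in its turn; do not pick up or shove the boxes, and leave the stamp, mug, jar and punch alone.

Things in the scene. Friction and masses are not known exactly. Their poses are not given: they have to be found in the camera images.
- bar_box: loose cream push-button box on rubber feet, 96 by 96 mm, lid 36 mm above the table, 0.5 to 1 kg, carrying an oblong bar key, 66 mm along the box's x by 20 mm, flat top, black, standing 20 mm proud of the centre of the lid (key top 56 mm above the table when up). Origin: centre of the underside, z up; the three boxes look alike but for the key, and stand side by side in any order
- bar_top (a point): centre of the top face of an oblong bar key; it sinks with the key; 56 mm above the table when up
- bar_key (a joint): travel of the key in m: 0 = up, 0.010 = fully down, on its stop; the rubber-mounted cap also gives 1 mm for each 3 N, up to 6 mm, so the top sinks a little more than the key travels; latching key: about 4 N moves it, it stays down as far as it was pressed
- square_box: loose cream push-button box on rubber feet, 96 by 96 mm, lid 36 mm above the table, 0.5 to 1 kg, carrying a square key, 34 by 34 mm, flat top, black, standing 20 mm proud of the centre of the lid (key top 56 mm above the table when up). Origin: centre of the underside, z up; the three boxes look alike but for the key, and stand side by side in any order
- square_top (a point): centre of the top face of a square key; it sinks with the key; 56 mm above the table when up
- square_key (a joint): travel of the key in m: 0 = up, 0.010 = fully down, on its stop; the rubber-mounted cap also gives 1 mm for each 3 N, up to 6 mm, so the top sinks a little more than the key travels; latching key: about 4 N moves it, it stays down as far as it was pressed
- round_box: loose cream push-button box on rubber feet, 96 by 96 mm, lid 36 mm above the table, 0.5 to 1 kg, carrying a round mushroom key, 40 mm across, flat top, black, standing 20 mm proud of the centre of the lid (key top 56 mm above the table when up). Origin: centre of the underside, z up; the three boxes look alike but for the key, and stand side by side in any order
- round_top (a point): centre of the top face of a round mushroom key; it sinks with the key; 56 mm above the table when up
- round_key (a joint): travel of the key in m: 0 = up, 0.010 = fully down, on its stop; the rubber-mounted cap also gives 1 mm for each 3 N, up to 6 mm, so the top sinks a little more than the key travels; spring key: 2 N to start, rising to 7 N fully down, comes up again when let go
- stamp: loose wooden hand stamp standing upright, 28 mm across, 74 mm tall, among the boxes. Origin: centre of the underside
- mug: loose white mug, 76 mm across, 90 mm tall, handle at its side, beyond the boxes. Origin: centre of the underside
- glue: loose jar, 56 mm across, 100 mm tall, beyond the boxes. Origin: centre of the underside
- punch: loose grey paper punch, 50 by 110 mm, 60 mm tall, beyond the boxes. Origin: centre of the underside
Mind the look-alikes: they are no part of the job. Leave any pink or red look-alike of the punch alone.

How it is judged (in metres and radians):
On the way, in this order (a step that is already met when the one before it is completed fails the run):
1. the bar key is pressed down (value of joint bar_key above 0.006 m), for 0.1 s.
2. the square key is pressed down (value of joint square_key above 0.006 m), for 0.1 s.
3. the round key is held down by the fingers (value of joint round_key above 0.006 m and contact force between the fingers and round_box above 1.5 N), for 0.3 s.
At the end, for the whole second after the job is handed in: bar and square keys down by more than 6 of their 10 mm and left down; the fingers still press the round key (over 1.5 N) and it is down by more than 6 mm; the boxes are upright (0.1 rad) and within 30 mm of where they stood; bystanders upright (0.2 rad) and within 30 mm of where they stood (all of step 3 and value of joint each of bar_key, square_key above 0.006 m and angle between each of bar_box, square_box, round_box's own z axis and vertical below 0.1 rad and distance of each of bar_box, square_box, round_box, stamp, mug, glue, punch from where it was at the start of the episode below 0.03 m and angle between each of stamp, mug, glue, punch's own z axis and vertical below 0.2 rad); the arm keeps its last pose, push and grip.
It fails at once if the square or round key is pressed (over 3 mm) before the bar key is down (6 mm) (value of joint bar_key below 0.006 m and value of joint any of square_key, round_key above 0.003 m).
It fails at once if the round key is pressed (over 3 mm) before the square key is down (6 mm) (value of joint square_key below 0.006 m and value of joint round_key above 0.003 m).
It fails at once if a box is pressed harder than 30 N (contact force between any of the fingers, the arm and bar_box above 30 N or contact force between any of the fingers, the arm and square_box above 30 N or contact force between any of the fingers, the arm and round_box above 30 N).
It fails at once if a box is lifted by more than 15 mm, tipped by more than 0.3 rad, or shoved by more than 40 mm (height (world z) of any of bar_box, square_box, round_box above 0.015 m or angle between any of bar_box, square_box, round_box's own z axis and vertical above 0.3 rad or distance of any of bar_box, square_box, round_box from where it was at the start of the episode above 0.04 m).
It fails at once if a bystander is moved by more than 30 mm or tipped by more than 0.3 rad (distance of any of stamp, mug, glue, punch from where it was at the start of the episode above 0.03 m or angle between any of stamp, mug, glue, punch's own z axis and vertical above 0.3 rad).
It also fails if it takes over 45 s, if anything falls off the work surface, if the arm or the gripper's body presses on something with over 40 N, if the wrist force passes 120 N, or if a joint passes its speed limit or range.

## Robot

A 6-joint arm with a two-finger parallel gripper is mounted at the origin on the work surface. World frame = base frame: x ahead of the robot, y to its left, z up, the work surface at z = 0. Lengths are in m, angles in degrees, forces in N, time in s.
With the tool pointing down it reaches from about 0.3 to 0.75 m from the base axis. Payload 8.5 kg.
Tool frame: the origin (TCP) lies midway between the tips of the shut fingers; the grasp point (between the pads) lies 19 mm behind it (env.pinch_z is the z of the grasp point in the tool frame, in m); z points along the fingers, y is the line along which they close (so a half turn about z gives the same grasp; the last joint's range is limited). The gripper opens to 85 mm and grips with 20 to 120 N. Pads are 22 mm wide; open, the fingers measure 114 mm over their backs; the gripper's body (76 mm by 85 mm) begins 54 mm behind the grasp point. The pads swing forward as they close: fully open they stand 13 mm farther back than shut.
Start: joints at [-77.252, 21.807, 74.336, -0, 83.858, -12.336], TCP at [0.233, -0.498, 0.231] pointing down, gripper open.
Joint ranges: [-178.18, 178.18], [-50.72, 133.34], [12.68, 142.11], [-81.47, 261.47], [9.98, 163.14], [-165.26, 165.26]. Speed limits (degrees/s): [136.94, 136.94, 180, 180, 180, 180].

## Interface

Orientations are given as a 3x3 rotation matrix whose columns are the frame's x, y, z axes.
In Python, from rig import env gives the robot as it stands.
- The arm moves only by the tool arm_command, never from a script. Its argument "deltas" is a list of rows, each an object of numbers: "rx", "ry", "rz": the turn, a rotation vector about the tool's x, y, z in rad; "dx", "dy", "dz": the shift along the tool's x, y, z in m; "fingers": the finger opening in m, from 0 to 0.0854. In form: [{"rx": .., "ry": .., "rz": .., "dx": .., "dy": .., "dz": .., "fingers": ..}, ...]. A call has 1 to 12 rows; each row shifts and turns the commanded pose from where the row before left it, along the tool's axes as they then stand; what a row does not reach is not made up. A row lasts 1/10 s, in which the tool goes at most 50 mm and 8.59 degrees, less where a joint would pass 70% of its speed; a pose out of reach is approached as far as the arm can. A call is refused whole if a number of a shift passes 0.05 or a number of a turn 0.15, either way. A call with a gripper value outside its range is refused whole. The fingers move at their own pace and stop on an object; "squeeze" is the grip in N (left out, the last holds). Time passes only in rows, so rows that do not move let the fingers close. It gives the time, the measured TCP pose, the force, the opening and the grip force at its end, in the units of the state.
- env.observe(): the state, without advancing time (a new reading comes with each control period).
- env.get_image(name): name is "scene" or "top"; returns a dict with "color" (400x640x3 uint8, blue, green, red), "camera_matrix" (3x3 intrinsics, pixels), "eye" and "orientation" of the camera in the world. Camera axes: x right, y up, looking along -z (the intrinsics and any distortion apply to the point x, -y, -z); pixel columns grow to the right and rows downward; lengths in m; the calibration is good to about 2 mm. A picture is of the moment at which its call begins. There is no depth.
- env.close_job(): hands the job in; it is judged then, once.
Trained networks look in a picture, given as the dict that the camera call returned (one of the last four; its "shot" number tells which), for a name from the list of things; names that differ only in an ending like _2 or _b are one class to them, and where a whole thing is asked for, a point or a joint stands for the part that bears it (a point fixed in the world has none). Each returns a list of dicts, best first, with "p" (0 to 1); they miss things now and then, are a little off and sometimes report something else, mostly with a low value. They report only what shows in the picture. A call takes as long as a camera call. They do not tell look-alikes from the thing itself.
- env.look_for(query, picture): "box" ([left, top, right, bottom] in pixels, round what is visible of it).
- env.tip_of(query, picture): "location" ([column, row] in pixels: a listed point, or the origin of a listed thing).
The state is a dict: "time_s": time; "q": joint angles; "qvel": joint speeds; "joint_efforts": joint torques, N m; "position": TCP position; "tool_rot": TCP orientation; "ft_force": force on the tool from outside, world axes, zero at the start; "wrist_torque": the same for the moment, N m; "grip_width": finger opening in m; "gripper_force": force on a finger pad.
Only numpy, scipy, OpenCV 4.12 (cv2) and the standard library are available. Lean on these libraries where they do the work, as an engineer would, in place of code of your own. Each camera call takes 0.05 s, during which the arm holds its last target. There are 200 camera calls.

## Working session

There is one attempt and no reset: what is moved stays moved. The work goes in short steps, Python scripts to look and compute and a tool call to move; the robot and the scene stay as the last step left them, time stands still between calls to the robot, and variables do not carry over. Pictures are saved under pics/ and viewed, at most 10 in all, crops included, and the job is handed in when it is done.

Besides the shell and the picture viewer there is one more tool, called as a command line: name --argument value ..., lists and objects as JSON in quotes. arm_command: Moves the arm, as the interface text tells. Its arguments: {"type":"object","properties":{"deltas":{"type":"array"},"squeeze":{"type":"number"}},"required":["deltas"]}

```bash
mkdir -p pics; cat > h.py <<'E'
from rig import env
import numpy as np, cv2
def px2w(im,px,z):
    K=np.array(im["camera_matrix"]);R=np.array(im["orientation"]);e=np.array(im["eye"])
    v=np.linalg.solve(K,[px[0],px[1],1.]); d=R@np.array([v[0],-v[1],-v[2]])
    return e+d*(z-e[2])/d[2]
def w2px(im,p):
    K=np.array(im["camera_matrix"]);R=np.array(im["orientation"]);e=np.array(im["eye"])
    c=R.T@(np.array(p)-e); u=K@np.array([c[0],-c[1],-c[2]]); return u[:2]/u[2]
E
python3 - <<'E'
from h import *
for n in ("top","scene"):
    im=env.get_image(n); cv2.imwrite(f"pics/{n}0.png",im["color"]); print(n,np.round(im["eye"],3), [k for k in im])
    for q in ("bar_top","square_top","round_top"):
        for r in env.tip_of(q,im)[:3]: print(q,round(r["p"],2),np.round(r["location"],1),np.round(px2w(im,r["location"],.056),4))
    for q in ("stamp","mug","glue","punch","bar_box","square_box","round_box"):
        for r in env.tip_of(q,im)[:2]: print(q,round(r["p"],2),np.round(r["location"],1),np.round(px2w(im,r["location"],0),3))
s=env.observe();print(s["time_s"],np.round(s["tool_rot"],3),s["ft_force"])
E
```

```text
top [0.436 0.018 1.028] ['color', 'camera_matrix', 'eye', 'orientation', 'shot']
bar_top 0.82 [218.1 255. ] [0.4457 0.2091 0.056 ]
bar_top 0.47 [330.9 128.5] [0.6887 0.     0.056 ]
square_top 0.77 [445.8 212.8] [ 0.528 -0.217  0.056]
round_top 0.69 [337.8 216.4] [ 0.5196 -0.0139  0.056 ]
round_top 0.28 [266.  195.5] [0.5582 0.122  0.056 ]
stamp 0.7 [269.5 197. ] [0.562 0.121 0.   ]
mug 0.72 [405.7 118.5] [ 0.725 -0.153  0.   ]
glue 0.63 [236.1 118.1] [0.723 0.192 0.   ]
glue 0.18 [438.2 212.8] [ 0.533 -0.215  0.   ]
punch 0.8 [169.6 159.1] [0.638 0.324 0.   ]
punch 0.72 [335.  126.1] [ 0.708 -0.009  0.   ]
bar_box 0.56 [223.3 257.1] [0.442 0.21  0.   ]
bar_box 0.55 [446.5 209.6] [ 0.54  -0.232  0.   ]
square_box 0.56 [434.4 211.8] [ 0.535 -0.208  0.   ]
round_box 0.55 [339.7 217.1] [ 0.523 -0.019  0.   ]
round_box 0.45 [431.5 213.9] [ 0.531 -0.202  0.   ]
scene [1.2   0.035 0.564] ['color', 'camera_matrix', 'eye', 'orientation', 'shot']
square_top 0.83 [206.7 184.2] [ 0.5286 -0.2164  0.056 ]
round_top 0.8 [298.8 179.3] [ 0.5128 -0.0209  0.056 ]
round_top 0.31 [220. 275.] [ 0.7755 -0.1378  0.056 ]
stamp 0.52 [363.7 209.2] [0.547 0.119 0.   ]
mug 0.96 [220.6 274.1] [ 0.727 -0.156  0.   ]
glue 0.85 [408.4 272.2] [0.722 0.186 0.   ]
punch 0.7 [474.1 238.9] [0.637 0.328 0.   ]
punch 0.61 [308.5 265.8] [0.707 0.004 0.   ]
bar_box 0.97 [400.6 178.2] [0.435 0.215 0.   ]
square_box 0.91 [212.3 206. ] [ 0.534 -0.213  0.   ]
round_box 0.6 [301.8 204.1] [ 0.529 -0.016  0.   ]
1.1 [[ 0.906  0.424  0.   ]
 [ 0.424 -0.906  0.   ]
 [ 0.    -0.    -1.   ]] [-0.17161965 -0.36839987  0.36146115]
```

View pics/top0.png

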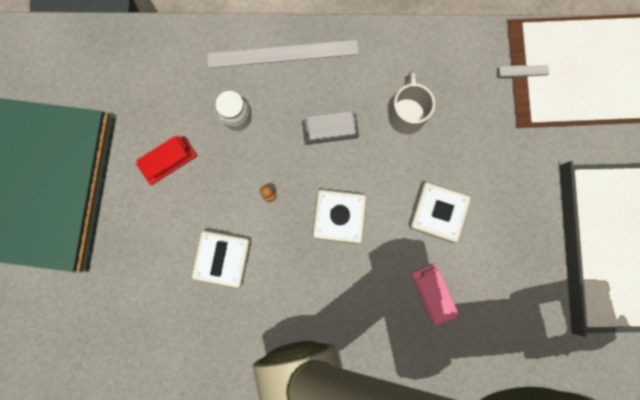

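```bash
python3 -c "
import cv2
a=cv2.imread('pics/top0.png')[160:300,180:500];cv2.imwrite('pics/crop0.png',cv2.resize(a,None,fx=2.5,fy=2.5,interpolation=2))"
```

```text
(no output)
```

View pics/crop0.png

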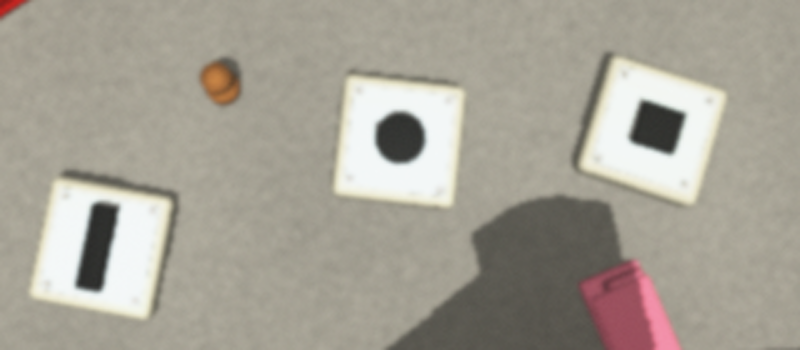

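The top view shows the bar key at pixel (219,259), the round key at (340,215) and the square key at (443,211). The things they could be mistaken for are:
- the ruler at (282,53) and the grey punch at (331,128), for the bar
- the stamp at (268,192) and the mug at (414,103), for the round key
- the pink punch at (435,294) and the red punch at (166,160), look-alikes to leave alone

The crop confirms all three keys by shape. Next I'll take the centroids.

```bash
cat >> h.py <<'E'
def key(im,px,z=.056,r=24):
    x,y=map(int,px); g=cv2.cvtColor(im["color"],cv2.COLOR_BGR2GRAY)[y-r:y+r,x-r:x+r]
    n,l,s,c=cv2.connectedComponentsWithStats((g<110).astype(np.uint8))
    k=min((i for i in range(1,n) if s[i,4]>40),key=lambda i:np.hypot(*(c[i]-r)))
    p=c[k]+[x-r,y-r]; return px2w(im,p,z),s[k,4],p
E
python3 - <<'E'
from h import *
s=env.observe();R=np.array(s["tool_rot"]);p=np.array(s["position"])
im=env.get_image("top")
for n,px in (("bar",(219,258)),("round",(340,215)),("square",(443,211))):
    w,a,c=key(im,px); print(n,a,np.round(c,1),np.round(w,4)); 
    print(np.round(R.T@(w-p),4)); 
E
```

```text
bar 337 [218.4 258.2] [0.4398 0.2084 0.056 ]
[ 0.4867 -0.5523  0.1753]
round 290 [339.5 214.6] [ 0.5231 -0.0171  0.056 ]
[ 0.4665 -0.3127  0.1753]
square 296 [442.4 210.5] [ 0.5322 -0.2108  0.056 ]
[ 0.3927 -0.1334  0.1753]
```

arm_command --deltas '[{"fingers":0},{"fingers":0},{"fingers":0},{"fingers":0},{"fingers":0}]' --squeeze 20

```text
invalid input
```

arm_command --deltas '[{"rx":0,"ry":0,"rz":0,"dx":0,"dy":0,"dz":0,"fingers":0},{"rx":0,"ry":0,"rz":0,"dx":0.02,"dy":-0.02,"dz":0,"fingers":0},{"rx":0,"ry":0,"rz":0,"dx":0.03,"dy":-0.03,"dz":0,"fingers":0},{"rx":0,"ry":0,"rz":0,"dx":0.03,"dy":-0.03,"dz":0,"fingers":0},{"rx":0,"ry":0,"rz":0,"dx":0.03,"dy":-0.03,"dz":0,"fingers":0},{"rx":0,"ry":0,"rz":0,"dx":0.03,"dy":-0.03,"dz":0,"fingers":0},{"rx":0,"ry":0,"rz":0,"dx":0.03,"dy":-0.03,"dz":0,"fingers":0},{"rx":0,"ry":0,"rz":0,"dx":0.03,"dy":-0.03,"dz":0,"fingers":0}]' --squeeze 20

```text
time_s: 1.95
position: [0.3297, -0.2306, 0.2315]
tool_rot: [[0.906, 0.424, 0.0], [0.424, -0.906, -0.0], [0.0, 0.001, -1.0]]
ft_force: [-0.5, -0.5, -0.2]
grip_width: -0.0
gripper_force: 0.0
```

arm_command --deltas '[{"rx":0,"ry":0,"rz":0,"dx":0.0286,"dy":-0.0351,"dz":0.01,"fingers":0},{"rx":0,"ry":0,"rz":0,"dx":0.0286,"dy":-0.0351,"dz":0.01,"fingers":0},{"rx":0,"ry":0,"rz":0,"dx":0.0286,"dy":-0.0351,"dz":0.01,"fingers":0},{"rx":0,"ry":0,"rz":0,"dx":0.0286,"dy":-0.0351,"dz":0.01,"fingers":0},{"rx":0,"ry":0,"rz":0,"dx":0.0286,"dy":-0.0351,"dz":0.01,"fingers":0},{"rx":0,"ry":0,"rz":0,"dx":0.0286,"dy":-0.0351,"dz":0.01,"fingers":0},{"rx":0,"ry":0,"rz":0,"dx":0.0286,"dy":-0.0351,"dz":0.01,"fingers":0},{"rx":0,"ry":0,"rz":0,"dx":0.0286,"dy":-0.0351,"dz":0.01,"fingers":0},{"rx":0,"ry":0,"rz":0,"dx":0.0286,"dy":-0.0351,"dz":0.01,"fingers":0},{"rx":0,"ry":0,"rz":0,"dx":0.0286,"dy":-0.0351,"dz":0.01,"fingers":0},{"rx":0,"ry":0,"rz":0,"dx":0,"dy":0,"dz":0,"fingers":0},{"rx":0,"ry":0,"rz":0,"dx":0,"dy":0,"dz":0,"fingers":0}]'

```text
time_s: 3.15
position: [0.4395, 0.2075, 0.131]
tool_rot: [[0.905, 0.426, -0.001], [0.426, -0.905, -0.0], [-0.001, 0.0, -1.0]]
ft_force: [-0.2, -0.7, 0.7]
grip_width: 0.0004
gripper_force: 0.0
```

```bash
python3 - <<'E'
from h import *
s=env.observe();print(s["position"],s["time_s"],s["ft_force"])
im=env.get_image("scene"); cv2.imwrite("pics/s1.png",cv2.resize(im["color"][60:260,150:470],None,fx=2.5,fy=2.5))
for w in ((.4398,.2084,.056),(.5231,-.0171,.056),(.5322,-.2108,.056)): print((w2px(im,w)-[150,60])*2.5)
E
```

```text
[0.43946535 0.20754365 0.13099136] 3.15 [-0.21669039 -0.68396994  0.70807318]
[627.78084581 249.16289114]
[375.90255813 305.46462098]
[147.34488964 313.01168325]
```

View pics/s1.png

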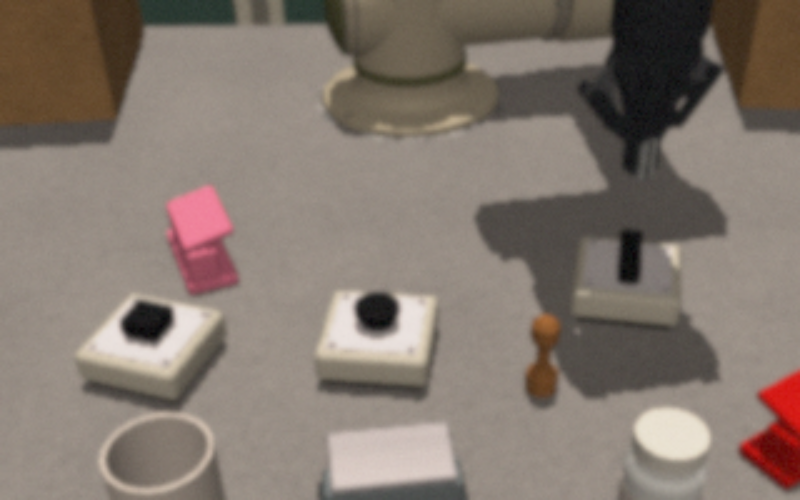

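The projected key tops match this view: bar (628,249), round (376,305) and square (147,313). The closed fingers hang above the bar. Descending now.

arm_command --deltas '[{"rx":0,"ry":0,"rz":0,"dx":0,"dy":0,"dz":0.02,"fingers":0},{"rx":0,"ry":0,"rz":0,"dx":0,"dy":0,"dz":0.02,"fingers":0},{"rx":0,"ry":0,"rz":0,"dx":0,"dy":0,"dz":0.02,"fingers":0},{"rx":0,"ry":0,"rz":0,"dx":0,"dy":0,"dz":0.01,"fingers":0},{"rx":0,"ry":0,"rz":0,"dx":0,"dy":0,"dz":0.003,"fingers":0},{"rx":0,"ry":0,"rz":0,"dx":0,"dy":0,"dz":0.003,"fingers":0},{"rx":0,"ry":0,"rz":0,"dx":0,"dy":0,"dz":0.003,"fingers":0},{"rx":0,"ry":0,"rz":0,"dx":0,"dy":0,"dz":0.003,"fingers":0},{"rx":0,"ry":0,"rz":0,"dx":0,"dy":0,"dz":0.001,"fingers":0},{"rx":0,"ry":0,"rz":0,"dx":0,"dy":0,"dz":0,"fingers":0}]'

```text
time_s: 4.2
position: [0.4402, 0.2069, 0.0486]
tool_rot: [[0.906, 0.424, 0.001], [0.424, -0.906, 0.0], [0.001, 0.0, -1.0]]
ft_force: [0.4, -1.7, 3.5]
grip_width: -0.0
gripper_force: 1.7
```

arm_command --deltas '[{"rx":0,"ry":0,"rz":0,"dx":0,"dy":0,"dz":0.002,"fingers":0},{"rx":0,"ry":0,"rz":0,"dx":0,"dy":0,"dz":0.002,"fingers":0},{"rx":0,"ry":0,"rz":0,"dx":0,"dy":0,"dz":0.001,"fingers":0},{"rx":0,"ry":0,"rz":0,"dx":0,"dy":0,"dz":0,"fingers":0}]'

```text
time_s: 4.6
position: [0.4401, 0.207, 0.0435]
tool_rot: [[0.906, 0.424, 0.001], [0.424, -0.906, 0.0], [0.001, 0.0, -1.0]]
ft_force: [1.8, -2.7, 6.4]
grip_width: -0.0001
gripper_force: 3.7
```

arm_command --deltas '[{"rx":0,"ry":0,"rz":0,"dx":0,"dy":0,"dz":0.001,"fingers":0},{"rx":0,"ry":0,"rz":0,"dx":0,"dy":0,"dz":0,"fingers":0},{"rx":0,"ry":0,"rz":0,"dx":0,"dy":0,"dz":0,"fingers":0}]'

```text
time_s: 4.9
position: [0.4402, 0.207, 0.0428]
tool_rot: [[0.906, 0.424, 0.001], [0.424, -0.906, 0.0], [0.001, 0.0, -1.0]]
ft_force: [0.5, -2.7, 9.7]
grip_width: -0.0001
gripper_force: 4.7
```

arm_command --deltas '[{"rx":0,"ry":0,"rz":0,"dx":0,"dy":0,"dz":-0.01,"fingers":0},{"rx":0,"ry":0,"rz":0,"dx":0,"dy":0,"dz":-0.04,"fingers":0},{"rx":0,"ry":0,"rz":0,"dx":0,"dy":0,"dz":-0.04,"fingers":0},{"rx":0,"ry":0,"rz":0,"dx":0,"dy":0,"dz":0,"fingers":0}]'

```text
time_s: 5.3
position: [0.4413, 0.2077, 0.1365]
tool_rot: [[0.906, 0.424, 0.007], [0.424, -0.906, 0.002], [0.008, 0.001, -1.0]]
ft_force: [1.7, -0.4, -0.7]
grip_width: -0.0
gripper_force: 0.0
```

arm_command --deltas '[{"rx":0,"ry":0,"rz":0,"dx":-0.0094,"dy":0.0419,"dz":0,"fingers":0},{"rx":0,"ry":0,"rz":0,"dx":-0.0094,"dy":0.0419,"dz":0,"fingers":0},{"rx":0,"ry":0,"rz":0,"dx":-0.0094,"dy":0.0419,"dz":0,"fingers":0},{"rx":0,"ry":0,"rz":0,"dx":-0.0094,"dy":0.0419,"dz":0,"fingers":0},{"rx":0,"ry":0,"rz":0,"dx":-0.0094,"dy":0.0419,"dz":0,"fingers":0},{"rx":0,"ry":0,"rz":0,"dx":-0.0094,"dy":0.0419,"dz":0,"fingers":0},{"rx":0,"ry":0,"rz":0,"dx":-0.0094,"dy":0.0419,"dz":0,"fingers":0},{"rx":0,"ry":0,"rz":0,"dx":-0.0094,"dy":0.0419,"dz":0,"fingers":0},{"rx":0,"ry":0,"rz":0,"dx":-0.0094,"dy":0.0419,"dz":0,"fingers":0},{"rx":0,"ry":0,"rz":0,"dx":-0.0094,"dy":0.0415,"dz":0,"fingers":0},{"rx":0,"ry":0,"rz":0,"dx":0,"dy":0,"dz":0,"fingers":0},{"rx":0,"ry":0,"rz":0,"dx":0,"dy":0,"dz":0,"fingers":0}]'

```text
time_s: 6.5
position: [0.5315, -0.212, 0.1311]
tool_rot: [[0.906, 0.423, -0.002], [0.423, -0.906, 0.002], [-0.001, -0.003, -1.0]]
ft_force: [-0.1, 0.6, 0.6]
grip_width: 0.0002
gripper_force: 0.0
```

```bash
python3 - <<'E'
from h import *
im=env.get_image("scene"); cv2.imwrite("pics/s2.png",cv2.resize(im["color"][60:260,150:470],None,fx=2.5,fy=2.5))
E
```

```text
(no output)
```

View pics/s2.png

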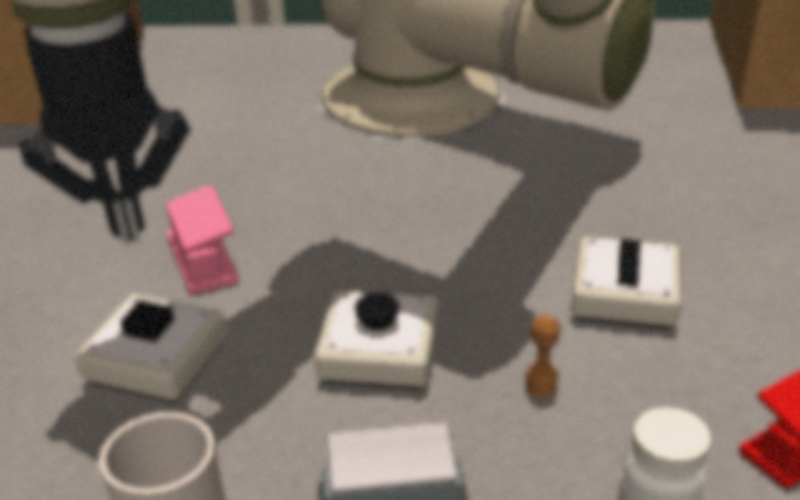

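The bar key at (628,262) is now low and its box hasn't moved. The fingertips hang above the square key at (147,320). Pressing it the same way.

arm_command --deltas '[{"rx":0,"ry":0,"rz":0,"dx":0,"dy":0,"dz":0.02,"fingers":0},{"rx":0,"ry":0,"rz":0,"dx":0,"dy":0,"dz":0.02,"fingers":0},{"rx":0,"ry":0,"rz":0,"dx":0,"dy":0,"dz":0.02,"fingers":0},{"rx":0,"ry":0,"rz":0,"dx":0,"dy":0,"dz":0.01,"fingers":0},{"rx":0,"ry":0,"rz":0,"dx":0,"dy":0,"dz":0.003,"fingers":0},{"rx":0,"ry":0,"rz":0,"dx":0,"dy":0,"dz":0.003,"fingers":0},{"rx":0,"ry":0,"rz":0,"dx":0,"dy":0,"dz":0.003,"fingers":0},{"rx":0,"ry":0,"rz":0,"dx":0,"dy":0,"dz":0.003,"fingers":0},{"rx":0,"ry":0,"rz":0,"dx":0,"dy":0,"dz":0.002,"fingers":0},{"rx":0,"ry":0,"rz":0,"dx":0,"dy":0,"dz":0.002,"fingers":0},{"rx":0,"ry":0,"rz":0,"dx":0,"dy":0,"dz":0.001,"fingers":0},{"rx":0,"ry":0,"rz":0,"dx":0,"dy":0,"dz":0,"fingers":0}]'

```text
time_s: 7.75
position: [0.5323, -0.2121, 0.0453]
tool_rot: [[0.906, 0.424, 0.0], [0.424, -0.906, -0.0], [0.0, 0.0, -1.0]]
ft_force: [1.0, 1.6, 3.2]
grip_width: -0.0002
gripper_force: 1.7
```

arm_command --deltas '[{"rx":0,"ry":0,"rz":0,"dx":0,"dy":0,"dz":0.001,"fingers":0},{"rx":0,"ry":0,"rz":0,"dx":0,"dy":0,"dz":0.0,"fingers":0},{"rx":0,"ry":0,"rz":0,"dx":0,"dy":0,"dz":0,"fingers":0}]'

```text
time_s: 8.05
position: [0.5323, -0.2121, 0.0445]
tool_rot: [[0.906, 0.424, 0.001], [0.424, -0.906, -0.0], [0.0, 0.0, -1.0]]
ft_force: [1.1, 2.0, 4.3]
grip_width: 0.0
gripper_force: 2.3
```

Not clearly on the stop yet, so I'll go a little further.

arm_command --deltas '[{"rx":0,"ry":0,"rz":0,"dx":0,"dy":0,"dz":0.001,"fingers":0},{"rx":0,"ry":0,"rz":0,"dx":0,"dy":0,"dz":0.001,"fingers":0},{"rx":0,"ry":0,"rz":0,"dx":0,"dy":0,"dz":0,"fingers":0},{"rx":0,"ry":0,"rz":0,"dx":0,"dy":0,"dz":0,"fingers":0}]'

```text
time_s: 8.45
position: [0.5323, -0.2121, 0.0429]
tool_rot: [[0.906, 0.424, 0.001], [0.424, -0.906, -0.001], [0.0, 0.001, -1.0]]
ft_force: [-0.6, 2.4, 9.1]
grip_width: 0.0001
gripper_force: 4.5
```

arm_command --deltas '[{"rx":0,"ry":0,"rz":0,"dx":0,"dy":0,"dz":-0.01,"fingers":0},{"rx":0,"ry":0,"rz":0,"dx":0,"dy":0,"dz":-0.04,"fingers":0},{"rx":0,"ry":0,"rz":0,"dx":0,"dy":0,"dz":-0.03,"fingers":0},{"rx":0,"ry":0,"rz":0,"dx":0.0124,"dy":-0.0301,"dz":0,"fingers":0},{"rx":0,"ry":0,"rz":0,"dx":0.0124,"dy":-0.0301,"dz":0,"fingers":0},{"rx":0,"ry":0,"rz":0,"dx":0.0124,"dy":-0.0301,"dz":0,"fingers":0},{"rx":0,"ry":0,"rz":0,"dx":0.0124,"dy":-0.0301,"dz":0,"fingers":0},{"rx":0,"ry":0,"rz":0,"dx":0.0124,"dy":-0.0301,"dz":0,"fingers":0},{"rx":0,"ry":0,"rz":0,"dx":0.0124,"dy":-0.0301,"dz":0,"fingers":0},{"rx":0,"ry":0,"rz":0,"dx":0,"dy":0,"dz":0,"fingers":0},{"rx":0,"ry":0,"rz":0,"dx":0,"dy":0,"dz":0,"fingers":0}]'

```text
time_s: 9.55
position: [0.5227, -0.0169, 0.1223]
tool_rot: [[0.905, 0.425, -0.001], [0.425, -0.905, -0.001], [-0.001, 0.0, -1.0]]
ft_force: [0.4, -0.4, 0.8]
grip_width: -0.0003
gripper_force: 0.0
```

```bash
python3 - <<'E'
from h import *
im=env.get_image("scene"); cv2.imwrite("pics/s3.png",cv2.resize(im["color"][60:260,150:470],None,fx=2.5,fy=2.5))
E
```

```text
(no output)
```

View pics/s3.png

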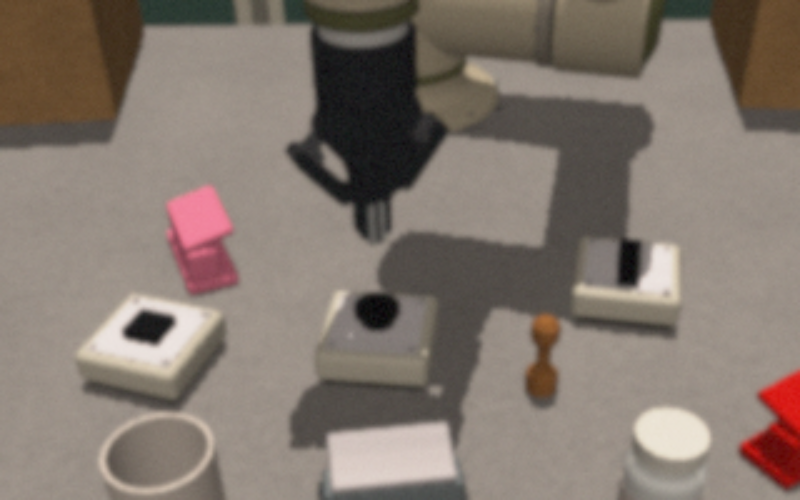

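The square key at (148,327) is down and the fingers are centred over the round key at (377,310). Pressing it.

arm_command --deltas '[{"rx":0,"ry":0,"rz":0,"dx":0,"dy":0,"dz":0.02,"fingers":0},{"rx":0,"ry":0,"rz":0,"dx":0,"dy":0,"dz":0.02,"fingers":0},{"rx":0,"ry":0,"rz":0,"dx":0,"dy":0,"dz":0.02,"fingers":0},{"rx":0,"ry":0,"rz":0,"dx":0,"dy":0,"dz":0.003,"fingers":0},{"rx":0,"ry":0,"rz":0,"dx":0,"dy":0,"dz":0.003,"fingers":0},{"rx":0,"ry":0,"rz":0,"dx":0,"dy":0,"dz":0.003,"fingers":0},{"rx":0,"ry":0,"rz":0,"dx":0,"dy":0,"dz":0.003,"fingers":0},{"rx":0,"ry":0,"rz":0,"dx":0,"dy":0,"dz":0.003,"fingers":0},{"rx":0,"ry":0,"rz":0,"dx":0,"dy":0,"dz":0.002,"fingers":0},{"rx":0,"ry":0,"rz":0,"dx":0,"dy":0,"dz":0.002,"fingers":0},{"rx":0,"ry":0,"rz":0,"dx":0,"dy":0,"dz":0.001,"fingers":0},{"rx":0,"ry":0,"rz":0,"dx":0,"dy":0,"dz":0,"fingers":0}]'

```text
time_s: 10.8
position: [0.5235, -0.0174, 0.043]
tool_rot: [[0.906, 0.424, 0.002], [0.424, -0.906, -0.001], [0.001, 0.002, -1.0]]
ft_force: [-1.7, -3.3, 8.8]
grip_width: 0.0002
gripper_force: 4.4
```

arm_command --deltas '[{"rx":0,"ry":0,"rz":0,"dx":0,"dy":0,"dz":0.001,"fingers":0},{"rx":0,"ry":0,"rz":0,"dx":0,"dy":0,"dz":0,"fingers":0},{"rx":0,"ry":0,"rz":0,"dx":0,"dy":0,"dz":0,"fingers":0},{"rx":0,"ry":0,"rz":0,"dx":0,"dy":0,"dz":0,"fingers":0},{"rx":0,"ry":0,"rz":0,"dx":0,"dy":0,"dz":0,"fingers":0}]'

```text
time_s: 11.3
position: [0.5235, -0.0174, 0.0424]
tool_rot: [[0.906, 0.424, 0.002], [0.424, -0.906, -0.001], [0.001, 0.002, -1.0]]
ft_force: [-1.2, -3.2, 10.9]
grip_width: -0.0003
gripper_force: 5.3
```

```bash
python3 - <<'E'
from h import *
im=env.get_image("scene"); cv2.imwrite("pics/s4.png",cv2.resize(im["color"][60:260,150:470],None,fx=2.5,fy=2.5))
E
```

```text
(no output)
```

View pics/s4.png

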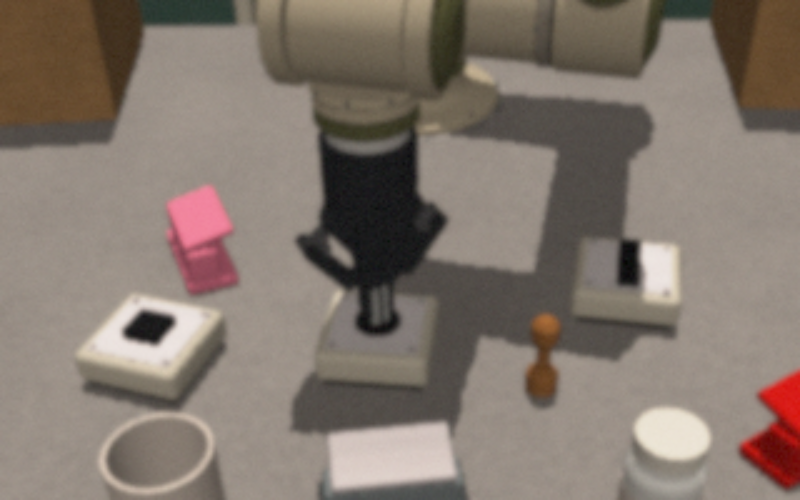

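The fingers hold the round key down at (378,320) with about 11 N. The bar and square keys stay down, and nothing has been displaced.

```bash
python3 -c "
from rig import env
print(env.close_job())"
```

```text
the job is handed in; nothing more can be done
None
```

I pressed the bar key and then the square key onto their stops, where they stayed down, and handed the job in with the fingers holding the round key fully down at about 11 N; the hand-in gave no verdict.

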